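# Roll a handle blank strip-up, then cradle it for drilling

### The arm

A 6-joint arm with a two-finger parallel gripper is mounted at the origin on a cart in front of the work surface, level with it; the furniture and walls round the work are solid. World frame = base frame: x ahead of the robot, y to its left, z up, the work surface at z = 0. Lengths are in m, angles in rad, forces in N, time in s.
With the tool pointing down it reaches from about 0.25 to 0.775 m from the base axis. Payload 8.9 kg.
Tool frame: the origin (TCP) lies at the very end of the fingers, on their centre line; the grasp point (between the pads) lies manip.pinch_z behind it (manip.pinch_z is the distance from the TCP to the grasp point, in m); z points along the fingers, y is the line along which they close (so a half turn about z gives the same grasp; the last joint's range is limited). The gripper opens to 85 mm and grips with 20 to 120 N. Pads are 22 mm wide; open, the fingers measure 114 mm over their backs; the gripper's body (76 mm by 85 mm) begins 54 mm behind the grasp point. The pads swing forward as they close: fully open they stand 13 mm farther back than shut.
Start: joints at [1.184, 0.291, -0.153, 1.127, 0, 1.431], TCP at [0.129, 0.509, 0.231] pointing down, gripper open.
Joint ranges: [-2.52, 2.52], [-0.91, 1.74], [-1.3, 1.37], [-1.96, 2.02], [-1.52, 1.47], [-3.14, 3.14]. Speed limits (rad/s): [2.22, 2.22, 2.79, 3.14, 3.14, 3.14].

### API

Orientations are given as a rotation vector (axis times angle).
In Python, from station import manip gives the robot as it stands.
- The arm moves only by the tool play_rows, never from a script. Its argument "rows" is a list that holds one entry, the list of rows, each a list of 5 numbers: the opening, from 0 (shut) to 1 (fully open), then the shift along the tool's x, y, z in cm, then the turn about the tool's z in rad. In form: [[[hand, tx, ty, tz, roll], ...]]. A call has 1 to 5 rows; each row is the pose to reach, as a shift and turn from the pose commanded when the call began, along the tool's axes at that moment; what a row does not reach only later rows make up. A row lasts 1/12 s, in which the tool goes at most 41.7 mm and 7.16 degrees, less where a joint would pass 70% of its speed; a pose out of reach is approached as far as the arm can. A call with a gripper value outside its range is refused whole. The fingers move at their own pace and stop on an object; "squeeze" is the grip in N (left out, the last holds). Time passes only in rows, so rows that repeat a pose let the fingers close. It gives the time, the measured TCP pose, the force, the opening and the grip force at its end, in the units of the state.
- manip.observe(): the state, without advancing time (a new reading comes with each control period).
- manip.read_camera(name): name is "side" or "top"; returns a dict with "pixels" (480x640x3 uint8, blue, green, red), "fx", "fy", "cx", "cy" (pixels), "rvec" (rotation vector, rad) and "tvec" (3), from world to camera coordinates, as OpenCV has them. Camera axes: x right, y down, z forward; pixel columns grow to the right and rows downward; lengths in m; the calibration is good to about 2 mm. A picture is of the moment at which its call begins. There is no depth.
- manip.hand_in(): hands the job in; it is judged then, once.
The state is a dict: "t": time; "joints": joint angles; "qvel": joint speeds; "tau": joint torques, N m; "ee_pos": TCP position; "eef_rot": TCP orientation; "wrist_force": force on the tool from outside, world axes, zero at the start; "wrist_torque": the same for the moment, N m; "opening": finger opening in m; "grip_force": force on a finger pad.
Only numpy, scipy, OpenCV 4.12 (cv2) and the standard library are available. Lean on these libraries where they do the work, as an engineer would, in place of code of your own. Each camera call takes 0.05 s, during which the arm holds its last target. There are 200 camera calls.

### The job

Roll the round rosewood handle blank along the felt board, without picking it up, until its pale inlaid strip faces straight up. Then lift it over and lay it in the drilling cradle, lengthwise in both V supports and centred end to end, with the strip still facing straight up. Leave the jar, the tin and the little brass spirit lamp where they stand.

Things in the scene. Friction and masses are not known exactly. Their poses are not given: they have to be found in the camera images.
- blank: Round dark rosewood blank, 40 mm diameter, 170 mm long, 0.13 to 0.27 kg, loose, lying across the felt board; its pale strip starts sideways or below. Origin at its middle, on its axis; z along its length; x points out through the strip, so strip up = x up. Felt stops it when let go. A few newtons of fingertip on top, drawn along the board, roll it without slip; the tip moves twice as far as it.
- board_top (a point): Middle of the felt face of the fixed rolling board, 14 mm above the bench; the blank's axis lies 20 mm above it. Board 210 by 290 mm, with a wooden lip, 10 mm wide and 7 mm above the felt, at each end of the 290 mm length. x along the 210 mm side (parallel to the blank at the start), y along the 290 mm length, the way the blank rolls, z up.
- cradle_seat (a point): Where the blank's middle lies when seated in the fixed cradle, 50 mm above the bench. x along the cradle = the seated blank's axis (either way round), z up. Wooden base 150 by 104 by 12 mm; two wooden 90 degree V supports, each 20 mm long in x, centred at x = -53 and 53 mm (86 mm free between them for fingers), 70 mm wide inside at the top, which is 57 mm above the bench.
- shellac_jar: Bystander: amber jar with a pale screw lid, 60 mm in diameter and 84 mm high, loose; origin at the centre of its underside. Leave alone.
- green_tin: Bystander: flat round tin with a green lid, 67 mm in diameter and 22 mm high, loose; origin at the centre of its underside. Leave alone.
- spirit_lamp: Bystander: squat round pale-brass spirit lamp with a short neck, 68 mm in diameter and 70 mm high, loose; origin at the centre of its underside. Leave alone.

How it is judged:
By the outcome, as a careful person would: the job done as asked, in the order asked, and still so for the second after the job is handed in, with the robot touching nothing.
It also fails if it takes over 67 s, if anything falls off the work surface, if the arm or the gripper's body presses on something with over 40 N, if the wrist force passes 120 N, or if a joint passes its speed limit or range.

## Working session

There is one attempt and no reset: what is moved stays moved. The work goes in short steps, Python scripts to look and compute and a tool call to move; the robot and the scene stay as the last step left them, time stands still between calls to the robot, and variables do not carry over. Pictures are saved under pics/ and viewed, at most 10 in all, crops included, and the job is handed in when it is done.

Besides the shell and the picture viewer there is one more tool, called after ">>>" as a command line: name --argument value ..., lists and objects as JSON in quotes. play_rows: Moves the arm, as the interface text tells. Its arguments: {"type":"object","properties":{"rows":{"type":"array"},"squeeze":{"type":"number"}},"required":["rows"]}

```bash
mkdir -p pics; python3 - <<'E'
from station import manip
import cv2
s=manip.observe()
print({k:s[k] for k in('t','ee_pos','eef_rot','opening','wrist_force')},manip.pinch_z)
for n in('top','side'):
    c=manip.read_camera(n);cv2.imwrite(f'pics/{n}0.png',c['pixels'])
    print(n,c['fx'],c['fy'],c['cx'],c['cy'],c['rvec'],c['tvec'])
E
```

```text
{'t': 0.0, 'ee_pos': array([0.12859286, 0.50856688, 0.23074415]), 'eef_rot': array([-3.88153610e-01, -3.11717062e+00,  1.92082351e-03]), 'opening': 0.08523925708853249, 'wrist_force': array([ 0.00673933, -0.38902506, -0.26241905])} 0.0187
top 542.7702638570688 542.7702638570688 309.0933993246887 232.0340705134872 [ 2.20056665 -2.16611637  0.07591857] [0.09500675 0.6147684  0.89823899]
side 486.6831012504358 486.6831012504358 320.1611510076294 240.40021415204788 [ 2.0671147  -0.51291774  0.2675943 ] [-0.51081246  0.24665011  0.69048905]
```

View pics/top0.png

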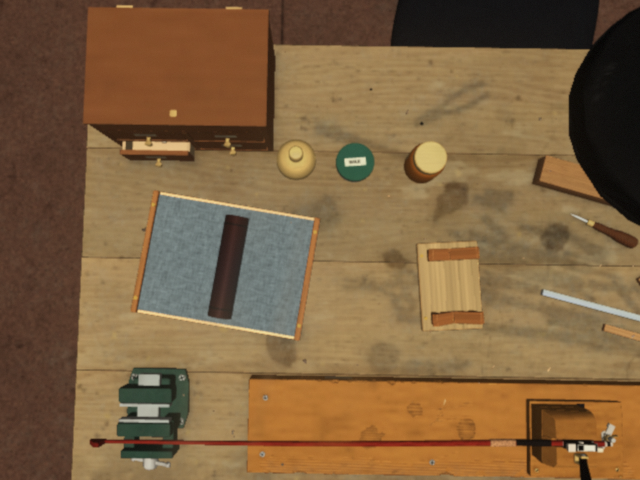

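View pics/side0.png

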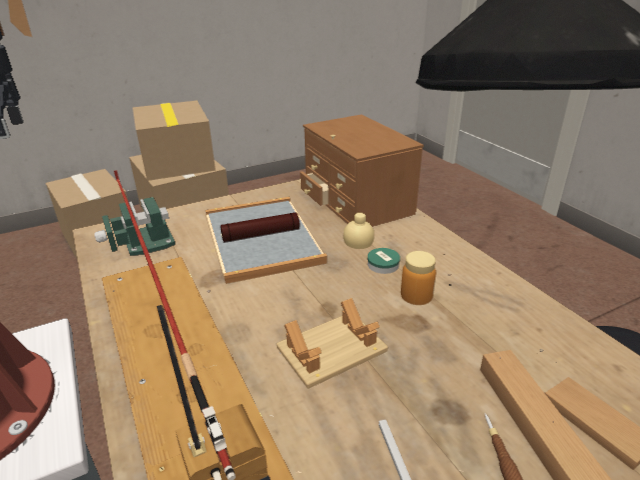

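```bash
cat >h.py <<'E'
from station import manip
import cv2,numpy as np
def cam(n):
    c=manip.read_camera(n);c['R']=cv2.Rodrigues(np.array(c['rvec'],float))[0];c['t']=np.array(c['tvec'],float).ravel()
    c['K']=np.array([[c['fx'],0,c['cx']],[0,c['fy'],c['cy']],[0,0,1.]]);return c
def proj(c,p): return cv2.projectPoints(np.array(p,float).reshape(-1,1,3),np.array(c['rvec'],float),c['t'],c['K'],None)[0].reshape(-1,2)
def ray(c,u,v,z):
    d=c['R'].T@np.linalg.inv(c['K'])@[u,v,1];o=-c['R'].T@c['t'];return o+d*(z-o[2])/d[2]
def crop(c,x0,y0,x1,y1,f,name):
    cv2.imwrite('pics/'+name,cv2.resize(c['pixels'][y0:y1,x0:x1],None,fx=f,fy=f,interpolation=cv2.INTER_CUBIC))
E
python3 - <<'E'
from h import *
np.set_printoptions(precision=4,suppress=True)
c=cam('top');s=cam('side')
print(proj(c,[[.129,.509,.23],[0,0,0],[.5,.3,0]]),proj(s,[[.129,.509,.23],[0,0,0]]))
for n,q in(('top',c),('side',s)): print(n,'campos',-q['R'].T@q['t'])
a=c['pixels'][180:345,125:330];b=s['pixels'][190:280,195:335]
A=cv2.resize(a,(615,495),interpolation=3);cv2.imwrite('pics/ta.png',A)
crop(c,400,230,500,340,5,'tc.png')
B=cv2.convertScaleAbs(cv2.resize(b,(700,450),interpolation=2),alpha=1.6);cv2.imwrite('pics/sb.png',B)
E
```

```text
[[-20.1639 600.5868]
 [366.5022 603.5143]
 [194.7441 296.7056]] [[ 14.2075 136.9532]
 [-39.879  414.2486]]
top campos [0.5469 0.1018 0.9404]
side campos [ 0.249  -0.6484  0.5623]
```

View pics/ta.png

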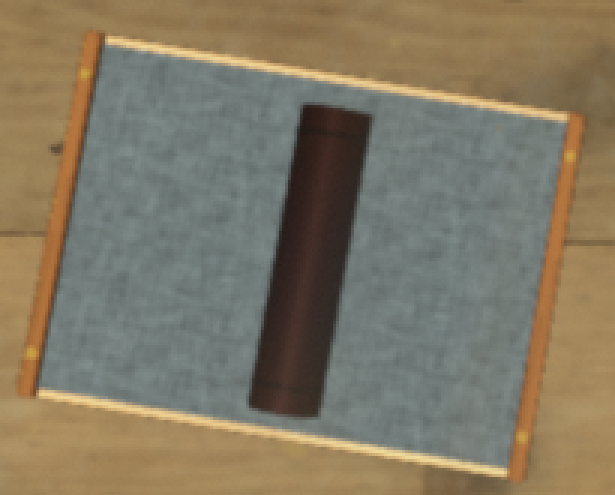

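View pics/tc.png

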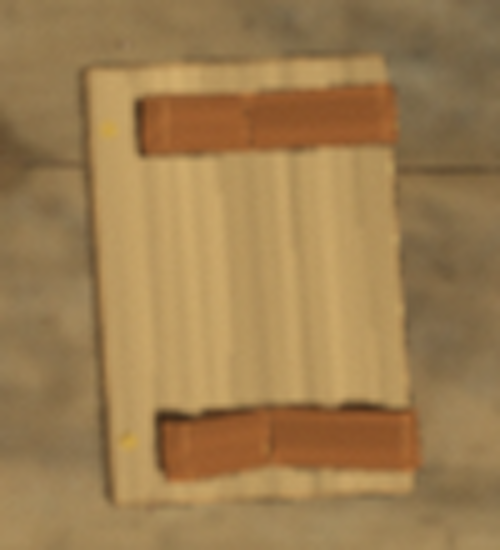

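View pics/sb.png

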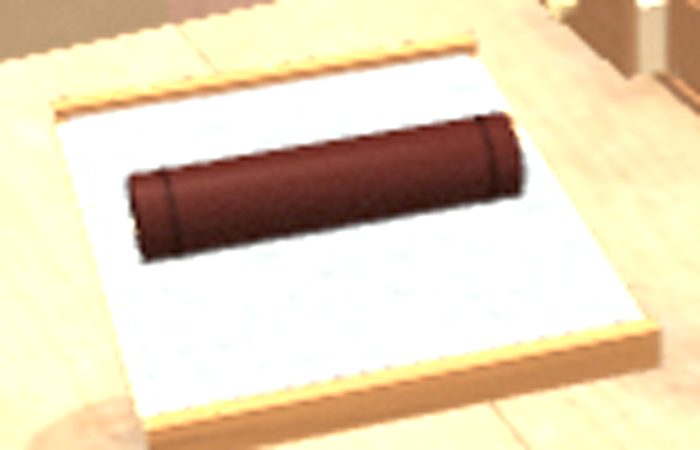

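The strip isn't visible from above or from the side. In `sb.png` there is a pale fleck on the left (+y) edge of the near end face, at about (135,225), so the strip probably sits on the +y side and slightly low. The board corners (`ta.png`) and cradle (`tc.png`) are clear, so next I fit the poses.

```bash
cat >>h.py <<'E'
from scipy.optimize import least_squares,minimize
def cyl(x,y,z,yaw,n=48):
    a=np.linspace(0,2*np.pi,n);u=np.array([np.cos(yaw),np.sin(yaw),0]);v=np.array([-u[1],u[0],0]);k=np.array([0,0,1])
    return np.concatenate([[x,y,z]+u*s+.02*(np.cos(a)[:,None]*v+np.sin(a)[:,None]*k) for s in(-.085,.085)])
def fitcyl(c,z,p0,box,thr=75):
    x0,y0,x1,y1=box;m=np.zeros((480,640),np.uint8)
    im=c['pixels'].astype(int);m[y0:y1,x0:x1]=((im[y0:y1,x0:x1,0]<thr))*255   # blue channel: felt is blue
    n,l,st,_=cv2.connectedComponentsWithStats(m);k=1+np.argmax(st[1:,4]);m=(l==k).astype(np.uint8)
    M=cv2.resize(m*255,None,fx=4,fy=4,interpolation=1)>127
    def f(p):
        h=cv2.convexHull(proj(c,cyl(p[0],p[1],z,p[2])).astype(np.float32))
        q=np.zeros(M.shape,np.uint8);cv2.fillPoly(q,[np.round((h*4+1.5)*16).astype(np.int32)],1,shift=4)
        return 1-np.sum(M&(q>0))/np.sum(M|(q>0))
    s=np.array(p0);r=minimize(f,s,method='Nelder-Mead',options=dict(initial_simplex=np.array([s,s+[.01,0,0],s+[0,.01,0],s+[0,0,.1]]),xatol=1e-4,fatol=1e-5))
    return r.x,r.fun
def fitpts(c,model,px,p0):
    def f(p):
        R=np.array([[np.cos(p[2]),-np.sin(p[2]),0],[np.sin(p[2]),np.cos(p[2]),0],[0,0,1]])
        return (proj(c,(R@np.array(model).T).T+[p[0],p[1],0])-px).ravel()
    r=least_squares(f,p0);return r.x,np.abs(r.fun).max()
E
python3 - <<'E'
from h import *
np.set_printoptions(precision=4,suppress=True)
c=cam('top')
# board: x up in image, y left ; corners TL TR BR BL
px=np.array([[87,32],[585,115],[525,480],[20,397]])/3+[125,180]
print('board',fitpts(c,[[.105,.145,.021],[.105,-.145,.021],[-.105,-.145,.021],[-.105,.145,.021]],px,[.5,.3,0.]))
# cradle base corners z=.012 TL, BL, and right ; x along up image
px=np.array([[87,68],[385,55],[413,493],[113,503]])/5+[400,230]
print('cradle base',fitpts(c,[[.075,.052,.012],[.075,-.052,.012],[-.075,-.052,.012],[-.075,.052,.012]],px,[.5,-.1,0.]))
# V top outer corners z=.057 (inner-facing): left/right ends of each block
px=np.array([[140,98],[140,153],[395,85],[396,145],[160,418],[165,478],[415,408],[418,467]])/5+[400,230]
W=.035
for q in px: print(ray(c,*q,.057))
print(fitcyl(c,.034,[.55,.25,-.17],(190,205,265,330)))
# objects rough
for n,(u,v,z) in dict(lamp=(296,155,.06),tin=(355,162,.022),jar=(430,157,.084)).items(): print(n,ray(c,u,v,z))
E
```

```text
board (array([ 0.5555,  0.2438, -0.1471]), np.float64(1.061074651819439))
cradle base (array([ 0.5262, -0.1363,  0.0575]), np.float64(0.8584861783141946))
[ 0.5851 -0.0893  0.057 ]
[ 0.5672 -0.0893  0.057 ]
[ 0.5906 -0.1723  0.057 ]
[ 0.5711 -0.1725  0.057 ]
[ 0.4819 -0.0958  0.057 ]
[ 0.4627 -0.0974  0.057 ]
[ 0.4864 -0.1781  0.057 ]
[ 0.4675 -0.1789  0.057 ]
(array([ 0.5536,  0.2387, -0.1525]), np.float64(0.03750491545418799))
lamp [0.737  0.1281 0.06  ]
tin [0.7347 0.028  0.022 ]
jar [ 0.7319 -0.0867  0.084 ]
```

>>> play_rows --rows '[[[0,-16,-5.3,0,0],[0,-16,-5.3,0,0],[0,-16,-5.3,0,0],[0,-16,-5.3,0,0],[0,-16,-5.3,0,0]]]'

```text
t: 0.67
ee_pos: [0.2759, 0.4152, 0.2313]
eef_rot: [0.396, 3.114, -0.001]
wrist_force: [-0.7, -0.0, 0.3]
opening: 0.0255
grip_force: 0.0
```

>>> play_rows --rows '[[[0,-16,-5.3,0,0],[0,-16,-5.3,0,0],[0,-16,-5.3,0,0],[0,-16,-5.3,0,0],[0,-16,-5.3,0,0]]]'

```text
t: 1.08
ee_pos: [0.4183, 0.3243, 0.2311]
eef_rot: [0.396, 3.114, -0.001]
wrist_force: [-0.2, 0.0, 0.3]
opening: -0.0003
grip_force: 0.0
```

>>> play_rows --rows '[[[0,-15.8,-4.3,0,-0.098],[0,-15.8,-4.3,0,-0.098],[0,-15.8,-4.3,0,-0.098],[0,-15.8,-4.3,0,-0.098],[0,-15.8,-4.3,0,-0.098]]]'

```text
t: 1.5
ee_pos: [0.5609, 0.2435, 0.2304]
eef_rot: [0.242, 3.13, -0.002]
wrist_force: [-2.0, -0.6, -0.6]
opening: -0.0004
grip_force: 0.0
```

>>> play_rows --rows '[[[0,0,0,10,0],[0,0,0,12,0],[0,0,0,14,0],[0,0,0,15,0],[0,0,0,15,0]]]'

```text
t: 1.92
ee_pos: [0.5515, 0.2461, 0.0756]
eef_rot: [-0.235, -3.124, 0.005]
wrist_force: [-0.6, -0.6, -0.6]
opening: -0.0005
grip_force: 0.0
```

>>> play_rows --rows '[[[0,0,0,1.5,0],[0,0,0,1.9,0],[0,0,0,2.1,0],[0,0,0,2.2,0],[0,0,0,2.2,0]]]'

```text
t: 2.33
ee_pos: [0.5563, 0.2476, 0.0605]
eef_rot: [0.235, 3.131, 0.001]
wrist_force: [0.5, -1.0, 0.0]
opening: -0.0002
grip_force: 0.0
```

>>> play_rows --rows '[[[0,0,0,0.2,0],[0,0,0,0.4,0],[0,0,0,0.5,0],[0,0,0,0.5,0],[0,0,0,0.5,0]]]'

```text
t: 2.75
ee_pos: [0.5556, 0.2473, 0.0543]
eef_rot: [-0.235, -3.133, 0.0]
wrist_force: [-0.0, 0.3, 0.5]
opening: -0.0002
grip_force: 0.0
```

>>> play_rows --rows '[[[0,0,0,0.1,0],[0,0,0,0.1,0],[0,0,0,0.1,0],[0,0,0,0.1,0],[0,0,0,0.1,0]]]'

```text
t: 3.17
ee_pos: [0.5559, 0.2475, 0.0537]
eef_rot: [0.235, 3.132, 0.001]
wrist_force: [-1.0, 0.5, 5.8]
opening: 0.0004
grip_force: 2.8
```

>>> play_rows --rows '[[[0,0,-0.4,0.03,0],[0,0,-0.9,0.03,0],[0,0,-1.4,0.03,0],[0,0,-1.8,0.03,0],[0,0,-2.1,0.03,0]]]'

```text
t: 3.58
ee_pos: [0.5526, 0.2265, 0.0539]
eef_rot: [0.235, 3.132, 0.001]
wrist_force: [-3.3, 0.9, 11.1]
opening: 0.0004
grip_force: 5.4
```

>>> play_rows --rows '[[[0,0,-0.4,0,0],[0,0,-0.8,0,0],[0,0,-1.0,0,0],[0,0,-1.0,0,0],[0,0,-1.0,0,0]]]'

```text
t: 4.0
ee_pos: [0.5512, 0.2166, 0.0538]
eef_rot: [0.235, 3.132, 0.001]
wrist_force: [-3.3, -1.1, 10.1]
opening: -0.0002
grip_force: 5.3
```

```bash
python3 - <<'E'
from h import *
np.set_printoptions(precision=4,suppress=True)
c=cam('top');s=cam('side');o=manip.observe();print(o['ee_pos'],o['wrist_force'])
a=cv2.resize(c['pixels'][195:335,150:310],(560,490),interpolation=3);b=cv2.resize(s['pixels'][190:280,195:335],(560,360),interpolation=3)
b=cv2.copyMakeBorder(b,0,0,0,0,0)
im=np.zeros((600,800,3),np.uint8)
im[:280,:320]=cv2.resize(a,(320,280));im[:]=0
im[0:350,0:400]=cv2.resize(c['pixels'][195:335,150:310],(400,350),interpolation=2);im[0:257,400:800]=cv2.resize(s['pixels'][190:280,195:335],(400,257),interpolation=2)
im=cv2.convertScaleAbs(im,alpha=1.4);cv2.imwrite('pics/r1.png',im[:360])
E
```

```text
[0.5512 0.2167 0.0538] [-2.1807 -0.3755 10.6989]
```

View pics/r1.png

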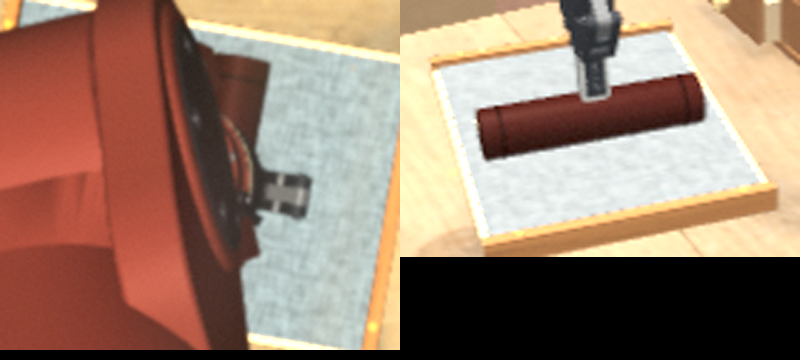

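The tip rolled the blank about 15 mm. The strip still isn't visible from the side (right panel), and the arm hides the blank from above. I'll make a second stroke.

>>> play_rows --rows '[[[0,0,0,-1.2,0],[0,0,0,-1.2,0],[0,0,1.5,-1.2,0],[0,0,1.5,-1.2,0],[0,0,1.5,-1.0,0]]]'

```text
t: 4.52
ee_pos: [0.5533, 0.2323, 0.0626]
eef_rot: [0.233, 3.133, 0.0]
wrist_force: [-0.9, 0.1, -0.2]
opening: -0.0001
grip_force: 0.0
```

>>> play_rows --rows '[[[0,0,0,0.5,0],[0,0,0,0.8,0],[0,0,0,1.0,0],[0,0,0,1.0,0],[0,0,0,1.0,0]]]'

```text
t: 4.93
ee_pos: [0.553, 0.2319, 0.0536]
eef_rot: [-0.235, -3.133, -0.002]
wrist_force: [-4.6, 2.1, 12.5]
opening: -0.0001
grip_force: 6.2
```

>>> play_rows --rows '[[[0,0,-0.4,0,0],[0,0,-0.9,0,0],[0,0,-1.4,0,0],[0,0,-1.8,0,0],[0,0,-2.1,0,0]]]'

```text
t: 5.35
ee_pos: [0.5497, 0.2107, 0.0538]
eef_rot: [-0.235, -3.133, -0.001]
wrist_force: [-5.3, 1.3, 15.4]
opening: 0.0001
grip_force: 7.7
```

>>> play_rows --rows '[[[0,0,-0.4,0,0],[0,0,-0.8,0,0],[0,0,-1.0,0,0],[0,0,-1.0,0,0],[0,0,-1.0,0,0]]]'

```text
t: 5.77
ee_pos: [0.5482, 0.2006, 0.0537]
eef_rot: [-0.235, -3.132, -0.001]
wrist_force: [-4.3, 0.2, 15.0]
opening: -0.0003
grip_force: 7.3
```

>>> play_rows --rows '[[[0,0,0,-2,0],[0,0,0,-4,0],[0,8,3,-8,0],[0,16,10,-11,0],[0,16,12,-11,0]]]'

```text
t: 6.18
ee_pos: [0.4605, 0.2766, 0.1369]
eef_rot: [-0.239, -3.132, 0.001]
wrist_force: [0.7, 0.8, -0.2]
opening: 0.0001
grip_force: 0.0
```

```bash
python3 - <<'E'
from h import *
np.set_printoptions(precision=4,suppress=True)
c=cam('top');s=cam('side');o=manip.observe();print(o['ee_pos'],o['wrist_force'])
im=np.zeros((420,800,3),np.uint8)
im[0:350,0:400]=cv2.resize(c['pixels'][195:335,150:310],(400,350),interpolation=2);im[0:257,400:800]=cv2.resize(s['pixels'][190:280,195:335],(400,257),interpolation=2)
cv2.imwrite('pics/r2.png',cv2.convertScaleAbs(im,alpha=1.4)[:360])
E
```

```text
[0.4592 0.2805 0.1381] [ 0.5444 -1.1492  0.8891]
```

View pics/r2.png

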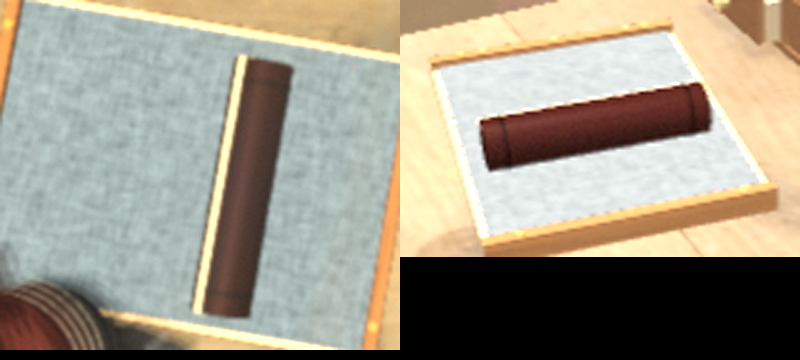

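The strip now shows in the top view along the blank's left (+y) edge, from about (240,57) to (200,312) in the enlarged panel. I'll measure its angle next.

```bash
cat >>h.py <<'E'
def strip(c,z,p,box):
    "strip centre angle from straight up, + toward left of blank axis (+y side), deg, at stations"
    x0,y0,x1,y1=box;im=c['pixels'].astype(float);u=np.array([np.cos(p[2]),np.sin(p[2]),0]);v=np.array([-u[1],u[0],0])
    g=np.radians(np.arange(-120,120.5,.5));out=[];o=-c['R'].T@c['t']
    for s in np.arange(-.06,.061,.01):
        n=np.cos(g)[:,None]*[0,0,1]+np.sin(g)[:,None]*v
        P=np.array([p[0],p[1],z])+u*s+.02*n
        vis=np.sum((o-P)*n,1)>0
        q=proj(c,P).astype(np.float32)
        val=cv2.remap(c['pixels'],q[:,0].copy(),q[:,1].copy(),cv2.INTER_LINEAR).reshape(-1,3).astype(float)
        w=((val[:,2]>130)&(val[:,2]-val[:,0]>25)&vis)
        if w.any(): out.append(np.degrees([g[w].min(),g[w].max(),g[vis].min(),g[vis].max()]))
    return np.median(out,0),len(out)
def fitall(c,z,p0,box):
    im=c['pixels'].astype(int);k=dict(c);e=c['pixels'].copy();e[(im[...,2]-im[...,0]>25)]=0;k['pixels']=e
    return fitcyl(k,z,p0,box)
E
python3 - <<'E'
from h import *
np.set_printoptions(precision=4,suppress=True)
c=cam('top');box=(218,212,273,326)
print(c['pixels'][260,225:270].tolist()[::2])
p,f=fitall(c,.034,[.5536,.208,-.15],box);print(p,f,strip(c,.034,p,box))
s=cam('side');
o=manip.observe();print(o['ee_pos'],o['wrist_force'])
E
```

```text
[[131, 133, 121], [125, 127, 116], [129, 131, 121], [135, 137, 126], [133, 136, 123], [120, 124, 114], [95, 126, 140], [149, 198, 216], [69, 90, 108], [43, 47, 62], [42, 49, 66], [46, 51, 74], [45, 50, 71], [39, 45, 63], [34, 40, 55], [36, 41, 54], [32, 38, 48], [40, 43, 50], [125, 129, 118], [136, 138, 125], [136, 138, 126], [128, 129, 117], [126, 128, 117]]
[ 0.5484  0.2077 -0.1595] 0.049463955637708 (array([ 30.,  61., -95.,  82.]), 13)
[0.4615 0.2778 0.1366] [-0.4022 -0.1001  0.0842]
```

>>> play_rows --rows '[[[0,-4,-2,0,0],[0,-7,-4,0,0],[0,-9.5,-4.8,2.5,0],[0,-9.5,-4.8,5,0],[0,-9.5,-4.8,6.2,0]]]'

```text
t: 6.8
ee_pos: [0.5492, 0.2124, 0.0708]
eef_rot: [-0.241, -3.129, 0.002]
wrist_force: [-1.6, -0.2, -1.5]
opening: 0.0
grip_force: 0.0
```

>>> play_rows --rows '[[[0,0,0,0.8,0],[0,0,0,1.2,0],[0,0,0,1.2,0],[0,0,0,1.2,0],[0,0,0,1.2,0]]]'

```text
t: 7.22
ee_pos: [0.5494, 0.2157, 0.0635]
eef_rot: [0.235, 3.131, 0.001]
wrist_force: [0.3, 0.5, 0.6]
opening: 0.0001
grip_force: 0.0
```

>>> play_rows --rows '[[[0,0,0,0.5,0],[0,0,0,0.8,0],[0,0,0,1.0,0],[0,0,0,1.0,0],[0,0,0,1.0,0]]]'

```text
t: 7.63
ee_pos: [0.5491, 0.2162, 0.0537]
eef_rot: [0.234, 3.132, 0.002]
wrist_force: [-3.1, 1.4, 10.1]
opening: 0.0003
grip_force: 5.4
```

>>> play_rows --rows '[[[0,0,-0.4,0,0],[0,0,-0.9,0,0],[0,0,-1.4,0,0],[0,0,-1.8,0,0],[0,0,-2.1,0,0]]]'

```text
t: 8.05
ee_pos: [0.5459, 0.195, 0.0539]
eef_rot: [0.234, 3.132, 0.002]
wrist_force: [-3.7, 0.4, 13.5]
opening: 0.0001
grip_force: 6.6
```

>>> play_rows --rows '[[[0,0,-0.4,0,0],[0,0,-0.8,0,0],[0,0,-1.0,0,0],[0,0,-1.0,0,0],[0,0,-1.0,0,0]]]'

```text
t: 8.47
ee_pos: [0.5444, 0.185, 0.0537]
eef_rot: [0.235, 3.132, 0.001]
wrist_force: [-4.4, -0.8, 12.4]
opening: 0.0002
grip_force: 6.0
```

>>> play_rows --rows '[[[0,0,0,-2,0],[0,0,0,-4,0],[0,6,3,-8,0],[0,9.5,6,-8,0],[0,9.5,8,-8,0]]]'

```text
t: 8.88
ee_pos: [0.4649, 0.2693, 0.1322]
eef_rot: [0.239, 3.132, -0.0]
wrist_force: [0.9, 0.9, -0.3]
opening: 0.0001
grip_force: 0.0
```

```bash
python3 - <<'E'
from h import *
np.set_printoptions(precision=4,suppress=True)
c=cam('top');box=(225,212,290,326)
p,f=fitall(c,.034,[.546,.192,-.15],box);print(p,f,strip(c,.034,p,box))
o=manip.observe();print(o['ee_pos'],o['wrist_force'],o['joints'])
s=cam('side')
im=np.zeros((420,800,3),np.uint8)
im[0:350,0:400]=cv2.resize(c['pixels'][195:335,150:310],(400,350),interpolation=2);im[0:257,400:800]=cv2.resize(s['pixels'][190:280,195:335],(400,257),interpolation=2)
cv2.imwrite('pics/r3.png',cv2.convertScaleAbs(im,alpha=1.4)[:360])
E
```

```text
[ 0.5462  0.1926 -0.1563] 0.043901597318083185 (array([-15.5,  10. , -94. ,  83. ]), 13)
[0.4622 0.2762 0.1333] [-3.2708  5.0004  1.4768] [ 0.4007  0.3893 -0.2819  0.898   0.0036  0.5476]
```

View pics/r3.png

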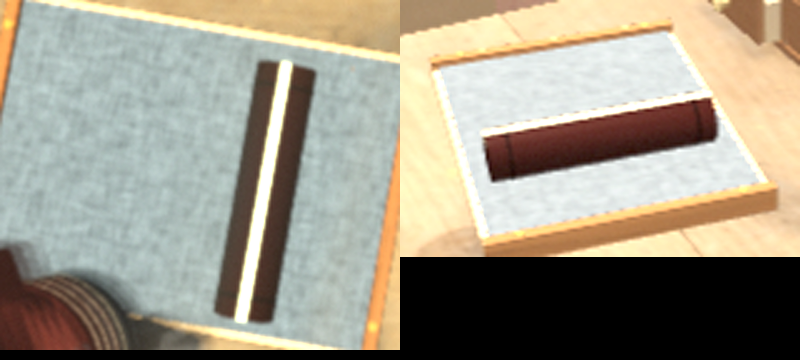

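The strip is now nearly on top, running from (287,62) to (242,322) in the left panel. I'll refine its angle with a sub-pixel edge profile.

```bash
cat >>h.py <<'E'
def refine(c,z,p,half=.03):
    "lateral profile on the plane through the axis, averaged along the blank: silhouette edges, strip centre -> angle deg (+ = +y side), y shift"
    u=np.array([np.cos(p[2]),np.sin(p[2]),0]);v=np.array([-u[1],u[0],0]);C=np.array([p[0],p[1],z]);o=-c['R'].T@c['t']
    w=np.arange(-half,half,.0002);rows=[]
    for s in np.arange(-.065,.066,.002):
        q=proj(c,C+u*s+w[:,None]*v).astype(np.float32)
        rows.append(cv2.remap(c['pixels'],q[:,0].copy(),q[:,1].copy(),cv2.INTER_CUBIC).reshape(-1,3))
    m=np.mean(np.array(rows,float),0);B,Rr=m[:,0],m[:,2]
    bright=Rr-B   # strip
    near=np.abs(w)<.02
    k=np.argmax(np.where(near,Rr,0));
    def cross(sig,lev,i,d):
        while (sig[i]-lev)*(sig[i+d]-lev)>0:i+=d
        return w[i]+(w[i+d]-w[i])*(lev-sig[i])/(sig[i+d]-sig[i])
    base=np.median(Rr[near]);lev=(Rr[k]+base)/2
    a,b=cross(Rr,lev,k,1),cross(Rr,lev,k,-1);sc=(a+b)/2
    G=m[:,1];L=(np.median(G[:15])+np.median(G[near]))/2;i=np.searchsorted(w,.028);e1=cross(G,L,i,-1)
    L=(np.median(G[:15])+np.median(G[near]))/2;e0=cross(G,L,np.searchsorted(w,-.028),1)
    # exact geometry in the cross plane: camera at (cy,cz) relative to the axis
    cy,cz=(o-C)@v,o[2]-z;D=np.hypot(cy,cz);th=np.arctan2(cy,cz);al=np.arcsin(.02/D)
    ed=[cy-cz*np.tan(th+sg*al) for sg in(1,-1)]   # silhouettes hit w-plane for true axis at 0
    mid=np.mean(ed);off=(e0+e1)/2-mid
    t=sc-off;d=np.arctan2(cy-t,cz)   # strip ray angle relative to camera
    x=D*np.sin(th-d);                # signed distance of ray from axis, seen from camera
    ang=np.degrees(-np.arcsin(-x/.02)+d) if False else None
    f=lambda g:(lambda Y,Z:cy-(cy-Y)*cz/(cz-Z)-t)(.02*np.sin(g),.02*np.cos(g))
    from scipy.optimize import brentq
    gv=th;g=brentq(f,gv-1.4,gv+1.4)
    return dict(angle=np.degrees(g),edges=(e0,e1),model=ed,strip=(b,a),off=off)
E
python3 - <<'E'
from h import *
c=cam('top');p=[.5462,.1926,-.1563]
print(refine(c,.034,p));print(manip.observe()['ee_pos'])
E
```

```text
{'angle': np.float64(-2.589508691169026), 'edges': (np.float64(-0.02014158163265312), np.float64(0.020042204301074968)), 'model': [np.float64(-0.02005882043318638), np.float64(0.020146135204997487)], 'strip': (np.float64(-0.003275675675675836), np.float64(0.005281296758104526)), 'off': np.float64(-9.334605169462884e-05)}
[0.46541967 0.27207548 0.13178449]
```

>>> play_rows --rows '[[[0.8,-4,-3,0,0],[0.8,-8,-5.5,0,0],[0.8,-9.2,-6.5,0,0],[0.8,-9.2,-6.5,2,0],[0.8,-9.2,-6.5,4,0]]]' --squeeze 40

```text
t: 9.45
ee_pos: [0.5505, 0.1894, 0.0908]
eef_rot: [0.241, 3.13, 0.001]
wrist_force: [-0.5, 1.7, -0.3]
opening: 0.0604
grip_force: 0.0
```

>>> play_rows --rows '[[[0.8,0,0,0,0],[0.8,0,0,0,0],[0.8,0,0,0,0],[0.8,0,0,0,0],[0.8,0,0,0,0]]]'

```text
t: 9.87
ee_pos: [0.5484, 0.1921, 0.0921]
eef_rot: [0.234, 3.131, 0.001]
wrist_force: [0.4, -0.2, -0.1]
opening: 0.0685
grip_force: 0.0
```

>>> play_rows --rows '[[[0.8,0.2,0.11,2,0],[0.8,0.2,0.11,4,0],[0.8,0.2,0.11,6,0],[0.8,0.2,0.11,7,0],[0.8,0.2,0.11,7.3,0]]]'

```text
t: 10.28
ee_pos: [0.545, 0.1931, 0.0168]
eef_rot: [-0.234, -3.131, 0.001]
wrist_force: [-0.6, -0.5, -0.4]
opening: 0.0684
grip_force: 0.0
```

>>> play_rows --rows '[[[0.8,0,0,0.2,0],[0.8,0,0,0.4,0],[0.8,0,0,0.4,0],[0.8,0,0,0.4,0],[0.8,0,0,0.4,0]]]'

```text
t: 10.7
ee_pos: [0.5465, 0.1932, 0.0146]
eef_rot: [0.235, 3.132, 0.0]
wrist_force: [-0.4, 0.5, 0.3]
opening: 0.0681
grip_force: 0.0
```

>>> play_rows --rows '[[[0.65,0,0,0,0],[0.56,0,0,0,0],[0.53,0,0,0,0],[0.51,0,0,0,0],[0.5,0,0,0,0]]]' --squeeze 30

```text
t: 11.12
ee_pos: [0.546, 0.1931, 0.0139]
eef_rot: [-0.235, -3.133, 0.0]
wrist_force: [0.4, -0.3, 0.6]
opening: 0.0425
grip_force: 0.0
```

>>> play_rows --rows '[[[0.48,0,0,0,0],[0.47,0,0,0,0],[0.46,0,0,0,0],[0.44,0,0,0,0],[0.4,0,0,0,0]]]'

```text
t: 11.53
ee_pos: [0.5459, 0.1931, 0.0141]
eef_rot: [0.235, 3.133, -0.0]
wrist_force: [-1.3, -0.2, 3.2]
opening: 0.039
grip_force: 29.9
```

>>> play_rows --rows '[[[0.2,0,0,0,0],[0.2,0,0,0,0],[0.2,0,0,0,0],[0.2,0,0,0,0],[0.2,0,0,0,0]]]'

```text
t: 11.95
ee_pos: [0.546, 0.1931, 0.0141]
eef_rot: [0.235, 3.133, -0.0]
wrist_force: [-1.9, -0.8, 4.9]
opening: 0.0388
grip_force: 30.0
```

>>> play_rows --rows '[[[0.2,0,0,0,0],[0.2,0,0,-1,0],[0.2,0,0,-3,0],[0.2,0,0,-5,0],[0.2,0,0,-7,0]]]' --squeeze 45

```text
t: 12.37
ee_pos: [0.5456, 0.1931, 0.0848]
eef_rot: [-0.235, -3.132, 0.0]
wrist_force: [-0.2, -0.5, -1.8]
opening: 0.0389
grip_force: 45.6
```

>>> play_rows --rows '[[[0.2,0,0,-1,0],[0.2,0,0,-2,0],[0.2,0,0,-3,0],[0.2,0,0,-3,0],[0.2,0,0,-3,0]]]'

```text
t: 12.78
ee_pos: [0.546, 0.1931, 0.1138]
eef_rot: [0.235, 3.133, 0.0]
wrist_force: [-0.1, 0.5, -2.7]
opening: 0.0389
grip_force: 45.6
```

```bash
python3 - <<'E'
from h import *
np.set_printoptions(precision=4,suppress=True)
s=cam('side');o=manip.observe();print(o['ee_pos'],o['eef_rot'],o['wrist_force'],o['wrist_torque'],o['joints'])
C=proj(s,[.546,.193,.136])[0];print(C);x,y=C.astype(int)
crop(s,x-80,y-60,x+80,y+60,5,'g.png')
c=cam('top')
for uv in((451.5,286.2),): print('groove',ray(c,*uv,.0217))
E
```

```text
[0.5456 0.193  0.1133] [-0.2351 -3.1319  0.0004] [ 0.5729 -0.9813 -2.3985] [-0.0325  0.0371  0.0191] [ 0.2137  0.4805 -0.1919  0.8993  0.      0.3636]
[261.9615 193.3575]
groove [ 0.5256 -0.1365  0.0217]
```

View pics/g.png

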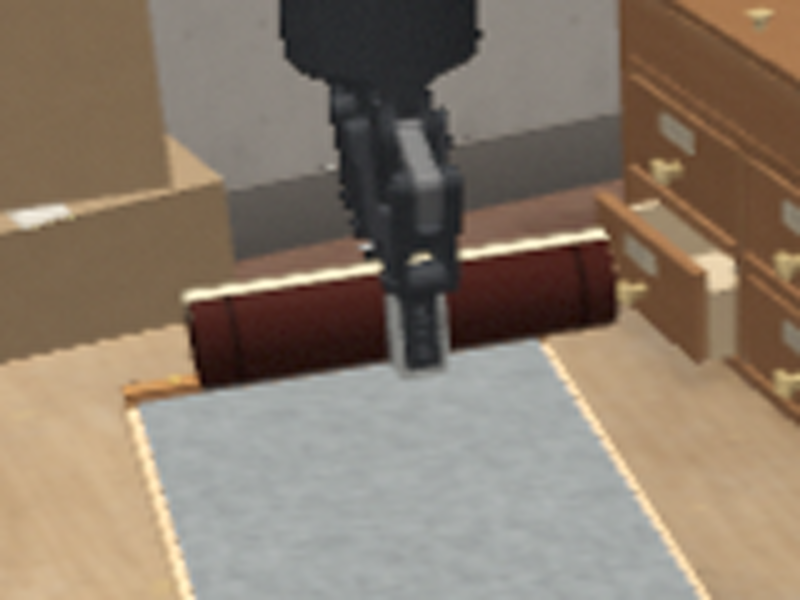

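The blank is held level, with the strip along the upper edge in this view from (187,296) to (605,236). Now I carry it to the cradle.

>>> play_rows --rows '[[[0.2,-0.2,-2,0,0],[0.2,-0.5,-5.5,0,0],[0.2,-0.8,-9,0,0],[0.2,-1.1,-12.5,0,0],[0.2,-1.4,-16,0,0]]]'

```text
t: 13.3
ee_pos: [0.535, 0.0315, 0.113]
eef_rot: [-0.234, -3.131, 0.0]
wrist_force: [0.5, -0.1, -2.0]
opening: 0.0386
grip_force: 45.8
```

>>> play_rows --rows '[[[0.2,-0.3,-3.5,0,-0.04],[0.2,-0.6,-7,0,-0.09],[0.2,-1,-11,0,-0.14],[0.2,-1.3,-14.5,0,-0.19],[0.2,-1.5,-16.8,0,-0.21]]]'

```text
t: 13.72
ee_pos: [0.5248, -0.1386, 0.1131]
eef_rot: [0.096, -3.139, 0.001]
wrist_force: [1.6, 0.1, -1.8]
opening: 0.0387
grip_force: 45.9
```

>>> play_rows --rows '[[[0.2,0,0,0,0],[0.2,0,0,0,0],[0.2,0,0,0,0],[0.2,0,0,0,0],[0.2,0,0,0,0]]]'

```text
t: 14.13
ee_pos: [0.5256, -0.1343, 0.1137]
eef_rot: [0.097, -3.14, -0.001]
wrist_force: [-0.5, -0.8, -1.9]
opening: 0.0388
grip_force: 45.9
```

>>> play_rows --rows '[[[0.2,0,-0.1,1.5,0],[0.2,0,-0.1,3.5,0],[0.2,0,-0.1,5.5,0],[0.2,0,-0.1,7,0],[0.2,0,-0.1,7.5,0]]]'

```text
t: 14.55
ee_pos: [0.5244, -0.135, 0.0369]
eef_rot: [0.096, -3.137, -0.002]
wrist_force: [-0.7, -0.7, -1.9]
opening: 0.0386
grip_force: 46.0
```

>>> play_rows --rows '[[[0.2,0,0,0.2,0],[0.2,0,0,0.5,0],[0.2,0,0,0.5,0],[0.2,0,0,0.5,0],[0.2,0,0,0.5,0]]]'

```text
t: 14.97
ee_pos: [0.5263, -0.1367, 0.0347]
eef_rot: [-0.095, 3.139, -0.001]
wrist_force: [-0.2, -0.0, -2.4]
opening: 0.0385
grip_force: 46.0
```

```bash
python3 - <<'E'
from h import *
np.set_printoptions(precision=4,suppress=True)
o=manip.observe();print(o['ee_pos'],o['wrist_force'],o['wrist_torque'])
s=cam('side');e=o['ee_pos'];z=e[2]+.0199
# which bright strip pixels, per station, as lateral angle
for s0 in (-.07,-.03,.03,.07):
    u=np.array([np.cos(.06),np.sin(.06),0]);v=np.array([-u[1],u[0],0]);g=np.radians(np.arange(-100,60,4))
    P=np.array([e[0]+.0006,e[1],z])+u*s0+.02*(np.cos(g)[:,None]*[0,0,1]+np.sin(g)[:,None]*v)
    q=proj(s,P).astype(np.float32);val=cv2.remap(s['pixels'],q[:,0].copy(),q[:,1].copy(),1).reshape(-1,3)
    print(s0,[int(x) for x in val[15:,2]])
E
```

```text
[ 0.5263 -0.1367  0.0347] [-0.185  -0.0244 -2.3905] [ 0.0173 -0.0067  0.0076]
-0.07 [67, 67, 67, 72, 71, 73, 77, 102, 218, 254, 255, 255, 255, 220, 172, 119, 98, 95, 101, 109, 114, 108, 96, 73, 56]
-0.03 [75, 78, 80, 82, 82, 83, 81, 117, 194, 250, 255, 255, 244, 225, 192, 153, 124, 114, 115, 117, 118, 116, 114, 102, 82]
0.03 [73, 63, 51, 42, 41, 48, 55, 60, 61, 64, 63, 58, 56, 49, 50, 49, 54, 60, 64, 69, 75, 77, 79, 80, 80]
0.07 [70, 70, 71, 71, 69, 70, 74, 150, 221, 246, 255, 255, 255, 222, 176, 129, 85, 81, 92, 94, 102, 109, 117, 114, 98]
```

>>> play_rows --rows '[[[0.2,0.08,0.05,0.1,0],[0.2,0.08,0.05,0.2,0],[0.2,0.08,0.05,0.3,0],[0.2,0.08,0.05,0.3,0],[0.2,0.08,0.05,0.3,0]]]'

```text
t: 15.43
ee_pos: [0.5249, -0.1361, 0.0309]
eef_rot: [0.094, -3.14, 0.0]
wrist_force: [-0.6, -0.6, -0.5]
opening: 0.039
grip_force: 46.1
```

>>> play_rows --rows '[[[0.2,0,0,0.1,0],[0.2,0,0,0.1,0],[0.2,0,0,0.1,0],[0.2,0,0,0.1,0],[0.2,0,0,0.1,0]]]'

```text
t: 15.85
ee_pos: [0.525, -0.1362, 0.0305]
eef_rot: [-0.095, 3.14, -0.001]
wrist_force: [-1.9, -0.6, 5.9]
opening: 0.0385
grip_force: 46.9
```

>>> play_rows --rows '[[[0.5,0,0,0,0],[0.55,0,0,0,0],[0.6,0,0,0,0],[0.7,0,0,0,0],[0.8,0,0,0,0]]]'

```text
t: 16.27
ee_pos: [0.5249, -0.1361, 0.0298]
eef_rot: [0.094, -3.14, -0.0]
wrist_force: [0.4, 0.2, -1.0]
opening: 0.068
grip_force: 0.0
```

>>> play_rows --rows '[[[0.85,0,0,0,0],[0.85,0,0,-2,0],[0.85,0,0,-4,0],[0.85,0,0,-7,0],[0.85,0,0,-11,0]]]'

```text
t: 16.68
ee_pos: [0.5232, -0.1354, 0.1392]
eef_rot: [0.094, -3.136, -0.003]
wrist_force: [0.7, -0.7, 0.0]
opening: 0.0728
grip_force: 0.0
```

>>> play_rows --rows '[[[0.85,0,4,-4,0],[0.85,3,8,-4,0],[0.85,6,12,-4,0],[0.85,8,16,-4,0],[0.85,10,19,-4,0]]]'

```text
t: 17.1
ee_pos: [0.4261, 0.0298, 0.18]
eef_rot: [-0.093, 3.139, 0.0]
wrist_force: [1.0, 0.5, -0.3]
opening: 0.0727
grip_force: 0.0
```

```bash
python3 - <<'E'
from h import *
np.set_printoptions(precision=4,suppress=True)
c=cam('top');s=cam('side');o=manip.observe();print(o['ee_pos'],o['wrist_force'])
im=np.zeros((480,800,3),np.uint8)
im[:480,:400]=cv2.resize(c['pixels'][226:346,400:500],(400,480),interpolation=2)
C=proj(s,[.526,-.136,.05])[0].astype(int);im[:375,400:]=cv2.resize(s['pixels'][C[1]-75:C[1]+75,C[0]-80:C[0]+80],(400,375),interpolation=2)
cv2.imwrite('pics/end.png',im);print(C)
E
```

```text
[0.4232 0.0323 0.1798] [-0.0499 -1.0369  0.4334]
[331 325]
```

View pics/end.png

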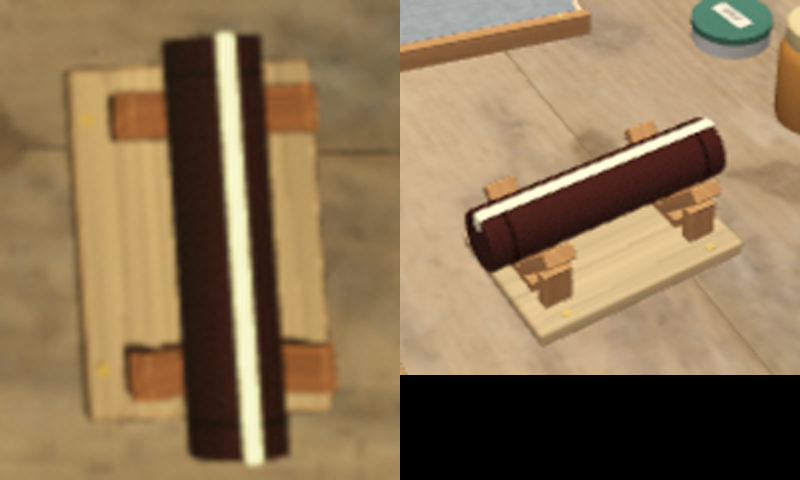

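The blank lies in both V supports with the strip on top, from (226,32) to (255,462) in the left panel. Now a numeric check of the strip angle and the end-to-end centring.

```bash
python3 - <<'E'
from h import *
np.set_printoptions(precision=4,suppress=True)
def fit2(c,thr,box):
    return fitcyl(c,.05,[.526,-.136,.06],box)
c=cam('top')
k=dict(c);im=c['pixels'].astype(int);e=c['pixels'].copy()
e[...,0]=np.where((im[...,2]<85)|(im.min(2)>140),0,255);k['pixels']=e
p,f=fit2(k,75,(430,228,485,348));print(p,f)
u=np.array([np.cos(p[2]),np.sin(p[2]),0]);v=np.array([-u[1],u[0],0]);C=np.array([p[0],p[1],.05])
for n in('top','side'):
  q=c if n=='top' else cam('side');out=[];g=np.radians(np.arange(-80,80,.5))
  for s in np.arange(-.07,.071,.01):
    P=C+u*s+.02*(np.cos(g)[:,None]*[0,0,1]+np.sin(g)[:,None]*v);x=proj(q,P).astype(np.float32)
    B=cv2.remap(q['pixels'],x[:,0].copy(),x[:,1].copy(),2).reshape(-1,3)[:,0].astype(float)
    w=(B>115)&(np.abs(g)<.5);out.append(np.degrees([g[w].min(),g[w].max()]) if w.any() else [np.nan]*2)
  print(n,np.nanmedian(out,0),np.nanmedian(out,0).mean())
# lateral edges from the bare middle
rows=[];w=np.arange(-.03,.03,.0002)
for s in np.arange(-.035,.036,.002):
    x=proj(c,C+u*s+w[:,None]*v).astype(np.float32);rows.append(cv2.remap(c['pixels'],x[:,0].copy(),x[:,1].copy(),2).reshape(-1,3)[:,2])
m=np.mean(np.array(rows,float),0);i=np.where(m<100)[0];print('edges',w[i[0]],w[i[-1]]);
# ends of blank vs supports along strip
print('supports mid x', np.mean([.5851,.5672,.5906,.5711,.4819,.4627,.4864,.4675]))
E
```

```text
[ 0.5255 -0.1285  0.0214] 0.5137730603992924
top [-28.5 -12.5] -20.5
side [-26.5  28.5] 1.0000000000000018
edges -0.027400000000000015 0.012199999999999746
supports mid x 0.5265625
```

```bash
python3 - <<'E'
from h import *
np.set_printoptions(precision=4,suppress=True)
c=cam('top');p=[.526,-.136,.062];z=.05
for _ in range(2):
    u=np.array([np.cos(p[2]),np.sin(p[2]),0]);v=np.array([-u[1],u[0],0]);C=np.array([p[0],p[1],z]);o=-c['R'].T@c['t'];w=np.arange(-.035,.035,.0002);E=[]
    for s0 in(-.03,0,.03):
        rows=[]
        for s in s0+np.arange(-.008,.009,.002):
            x=proj(c,C+u*s+w[:,None]*v).astype(np.float32);rows.append(cv2.remap(c['pixels'],x[:,0].copy(),x[:,1].copy(),2).reshape(-1,3))
        m=np.mean(np.array(rows,float),0);G,B=m[:,1],m[:,0]
        i=np.where(G<75)[0];st=np.where((B>105)&(np.abs(w)<.018))[0];E.append([s0,w[i[0]],w[i[-1]],w[st[0]],w[st[-1]]])
    E=np.array(E);print(E)
    cy,cz=(o-C)@v,o[2]-z;th=np.arctan2(cy,cz);al=np.arcsin(.02/np.hypot(cy,cz));ed=[cy-cz*np.tan(th+k*al) for k in(1,-1)];print('model edges',ed)
    off=E[:,1:3].mean(1)-np.mean(ed);t=E[:,3:].mean(1)-off
    from scipy.optimize import brentq
    for tt in t: print('angle',np.degrees(brentq(lambda g:cy-(cy-.02*np.sin(g))*cz/(cz-.02*np.cos(g))-tt,th-1.3,th+1.3)))
    p[1]+=off.mean();p[2]+=np.polyfit(E[:,0],off,1)[0];print(p)
# end profile along strip line: strip spans blank length (z=.07 top)
u=np.array([np.cos(p[2]),np.sin(p[2]),0]);v=np.array([-u[1],u[0],0]);L=np.arange(-.1,.1,.0005)
for z0,lat in((.07,0),(.0613,.0165)):
    P=np.array([p[0],p[1],z0])+L[:,None]*u+lat*v;x=proj(c,P).astype(np.float32)
    q=cv2.remap(c['pixels'],x[:,0].copy(),x[:,1].copy(),2).reshape(-1,3)
    i=np.where((q[:,0]>115) if lat==0 else (q[:,1]<70))[0];print(lat,'ends',L[i[0]],L[i[-1]])
E
```

```text
[[-0.03   -0.02    0.0196 -0.01   -0.002 ]
 [ 0.     -0.0198  0.0196 -0.0098 -0.0018]
 [ 0.03   -0.0198  0.0198 -0.0098 -0.0018]]
model edges [np.float64(-0.020815331586833047), np.float64(0.02057706687544411)]
angle -1.3942043105925404
angle -1.1124166100568957
angle -1.3942043105925404
[0.526, np.float64(-0.13598086764430575), np.float64(0.06533333333333331)]
[[-0.03   -0.02    0.0198 -0.01   -0.0018]
 [ 0.     -0.0198  0.0196 -0.0098 -0.002 ]
 [ 0.03   -0.02    0.0196 -0.01   -0.002 ]]
model edges [np.float64(-0.020814461429767367), np.float64(0.02057633699598188)]
angle -1.4030073485881107
angle -1.4030073485881107
angle -1.4030073485881107
[0.526, np.float64(-0.13599513876074656), np.float64(0.06366666666666666)]
0 ends -0.0875 0.08550000000000016
0.0165 ends -0.08499999999999999 0.08350000000000016
```

```bash
python3 -c "
from station import manip
print(manip.hand_in())"
```

```text
the job is handed in; nothing more can be done
None
```

I rolled the blank strip-up on the felt, then laid it in both V supports and handed the job in. The strip measures about 1.4° from straight up, the blank is centred end to end to within about 1 mm, and I kept the arm clear of the jar, tin and lamp.

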